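# Load the green-handled specimen disc into the cassette

### The job

Pick up the specimen disc with the green handle and slide it, disc first, into the free top slot of the cassette (just under its uppermost ledges) until it is fully home against the back stop, lying flat on the slot's ledges, then let go. Leave the orange-handled disc where it lies.

Things in the scene. Friction and masses are not known exactly. Their poses are not given: they have to be found in the camera images.
- green_disc: White disc, 100 mm across, 5 mm thick, lying flat, with a green handle; 75 g. Origin: centre of its underside; z up. Along -x runs the handle, a flat strip 18 mm wide in the disc's plane that carries an upright green block centred 95 mm from the disc's centre: 24 mm (x) by 14 mm (y), its top 55 mm above the underside. The +x end enters the slot first.
- green_grip (a point): Centre of the green handle's upright block (to grip across its 14 mm, along y): 95 mm from the disc's centre along -x, 30 mm above the disc's underside; same axes as the disc.
- slot_seat (a point): Disc's place (centre of underside) when home in the free top slot of the fixed cassette (110 mm deep, 138 wide, blue ledges; height varies; lower slots, 36 mm apart, hold amber discs). z up, x into the slot; open mouth 55 mm before it, towards the robot. Ledges and a front bridge at its height, next ledges 32 mm above, walls at y +-63 mm, stop bar 52 mm beyond; cassette top 36 mm above.
- orange_grip (a point): Centre of the upright block on the lookalike disc with an orange handle (same sizes as the green one). A bystander, to be left alone. Also near, beyond the discs: an amber jar 85 mm tall and a flat clear dish.
Not all that is in view belongs to the job. What is shaped like the green_disc but red is not meant.

How it is judged:
By the outcome, as a careful person would: the job done as asked, in the order asked, and still so for the second after the job is handed in, with the robot touching nothing.
It also fails if it takes over 34 s, if anything falls off the work surface, if the arm or the gripper's body presses on something with over 40 N, if the wrist force passes 120 N, or if a joint passes its speed limit or range.

### The arm

A 6-joint arm with a two-finger parallel gripper is mounted at the origin on the work surface. World frame = base frame: x ahead of the robot, y to its left, z up, the work surface at z = 0. Lengths are in mm, angles in rad, forces in N, time in s.
With the tool pointing down it reaches from about 325 to 775 mm from the base axis. Payload 9.3 kg.
Tool frame: the origin (TCP) lies between the finger pads; the fingertips stand 25 mm ahead of it and the grasp point (between the pads) lies 6 mm ahead of it; z points along the fingers, y is the line along which they close (so a half turn about z gives the same grasp; the last joint's range is limited). The gripper opens to 85 mm and grips with 20 to 120 N. Pads are 22 mm wide; open, the fingers measure 114 mm over their backs; the gripper's body (76 mm by 85 mm) begins 54 mm behind the grasp point. The pads swing forward as they close: fully open they stand 13 mm farther back than shut.
Start: joints at [1.147, 0.259, 0.021, 1.334, 0, 1.418], TCP at [147.128, 529.953, 256.279] pointing down, gripper open.
Joint ranges: [-3.04, 3.04], [-0.91, 1.82], [-1.04, 1.36], [-1.92, 1.95], [-1.52, 1.45], [-3.14, 3.14]. Speed limits (rad/s): [2.22, 2.22, 2.79, 3.14, 3.14, 3.14].

### API

Orientations are given as a rotation vector (axis times angle).
In Python, from rig import ctrl gives the robot as it stands.
- The arm moves only by the shell command python3 -m creep 'ROWS' [FORCE]. ROWS is JSON, a list that holds one entry, the list of rows, each a list of 7 numbers: the turn, a rotation vector about the world's x, y, z in rad, then the shift along the world's x, y, z in m, then the closure, from 0 (fully open) to 1 (shut). A call has 1 to 10 rows; each row is the pose to reach, as a shift and turn from the pose commanded when the call began; what a row does not reach only later rows make up. A row lasts 1/8 s, in which the tool goes at most 62.5 mm and 10.7 degrees, less where a joint would pass 70% of its speed; a pose out of reach is approached as far as the arm can. A call with a gripper value outside its range is refused whole. The fingers move at their own pace and stop on an object; FORCE is the grip in N (left out, the last holds). Time passes only in rows, so rows that repeat a pose let the fingers close. It gives the time, the measured TCP pose, the force, the opening and the grip force at its end, in the units of the state.
- ctrl.get_obs(): the state, without advancing time (a new reading comes with each control period).
- ctrl.snapshot(name): name is "side" or "top"; returns a dict with "image" (420x560x3 uint8, blue, green, red), "fx", "fy", "cx", "cy" (pixels), "R" (3x3) and "t" (3): a world point X has camera coordinates R X + t. Camera axes: x right, y down, z forward; pixel columns grow to the right and rows downward; lengths in mm; the calibration is good to about 2 mm. A picture is of the moment at which its call begins. There is no depth.
- ctrl.sign_off(): hands the job in; it is judged then, once.
Trained networks look in a picture, given as the dict that the camera call returned (one of the last four; its "shot" number tells which), for a name from the list of things; names that differ only in an ending like _2 or _b are one class to them, and where a whole thing is asked for, a point or a joint stands for the part that bears it (a point fixed in the world has none). Each returns a list of dicts, best first, with "conf" (0 to 1); they miss things now and then, are a little off and sometimes report something else, mostly with a low value. They report only what shows in the picture. A call takes as long as a camera call. They do not tell look-alikes from the thing itself.
- ctrl.boxes_of(picture, label): "point" ([x, y, z] in mm, in world coordinates, good to about 4 mm: the middle of the surface that is visible of it).
- ctrl.silhouettes(picture, label): "pixels" (420x560 bool, what is visible of it).
- ctrl.tip_of(picture, label): "point" ([x, y, z] in mm, in world coordinates, good to about 4 mm: a listed point, or the origin of a listed thing).
The state is a dict: "time_s": time; "qpos": joint angles; "joint_vel": joint speeds; "joint_torque": joint torques, N m; "ee_pos": TCP position; "tcp_rot": TCP orientation; "wrist_force": force on the tool from outside, world axes, zero at the start; "ft_torque": the same for the moment, N m; "grip_width": opening from 0.0 (shut) to 1.0 (fully open); "finger_force": force on a finger pad.
Only numpy, scipy, OpenCV 4.12 (cv2) and the standard library are available. Lean on these libraries where they do the work, as an engineer would, in place of code of your own. Each camera call takes 0.05 s, during which the arm holds its last target. There are 200 camera calls.

## Working session

There is one attempt and no reset: what is moved stays moved. The work goes in short steps, Python scripts to look and compute and a shell command to move; the robot and the scene stay as the last step left them, time stands still between calls to the robot, and variables do not carry over. Pictures are saved under pics/ and viewed, at most 10 in all, crops included, and the job is handed in when it is done.

```bash
ls; mkdir -p pics
python3 - <<'E'
from rig import ctrl
import cv2,numpy as np
ims=[]
o=ctrl.get_obs();print(o['time_s'],o['ee_pos'],o['tcp_rot'],o['grip_width'])
for c in ["side","top"]:
    p=ctrl.snapshot(c);cv2.imwrite(f'pics/{c}0.png',p['image'])
    print(c,p['fx'],p['cx'],p['cy'],np.round(p['R'],3).tolist(),np.round(p['t']))
    for l in ["green_disc","green_grip","slot_seat","orange_grip"]:
        print(l,[(np.round(d['point']),round(d['conf'],2)) for d in ctrl.tip_of(p,l)])
E
```

```text
pics
0.0 [147.02140516 529.73006958 255.6813348 ] [-4.23986593e-01 -3.11245562e+00  1.96102425e-03] 0.998366462133769
side 474.9921116921374 276.0035142860623 206.41731908194726 [[0.995, -0.101, 0.014], [-0.059, -0.679, -0.732], [0.084, 0.727, -0.681]] [-526.   78. 1338.]
green_disc [(array([417.,  35.,   6.]), 0.91), (array([ 343., -142.,    3.]), 0.89), (array([559., -84.,  -2.]), 0.69), (array([ 344., -422.,   -1.]), 0.68)]
green_grip [(array([ 251., -415.,   35.]), 0.84), (array([424., 133.,  30.]), 0.75), (array([464., -92.,  27.]), 0.64), (array([ 278., -204.,   33.]), 0.64)]
slot_seat [(array([633., 185., 134.]), 0.97)]
orange_grip [(array([ 480., -285.,   28.]), 0.62)]
top 471.42214035720616 280.3984225014602 207.34328416998017 [[-0.021, -1.0, 0.016], [-0.985, 0.018, -0.174], [0.174, -0.019, -0.985]] [ -88.  532. 1229.]
green_disc [(array([564., -86.,  -1.]), 0.9), (array([ 344., -416.,    3.]), 0.9), (array([ 343., -137.,   -2.]), 0.89), (array([416.,  40.,  -4.]), 0.68)]
green_grip [(array([ 274., -209.,   30.]), 0.97), (array([ 247., -411.,   33.]), 0.88), (array([424., 134.,  29.]), 0.69), (array([461., -93.,  32.]), 0.58)]
slot_seat [(array([631., 186., 131.]), 0.8)]
orange_grip [(array([ 476., -288.,   32.]), 0.68)]
```

View pics/top0.png

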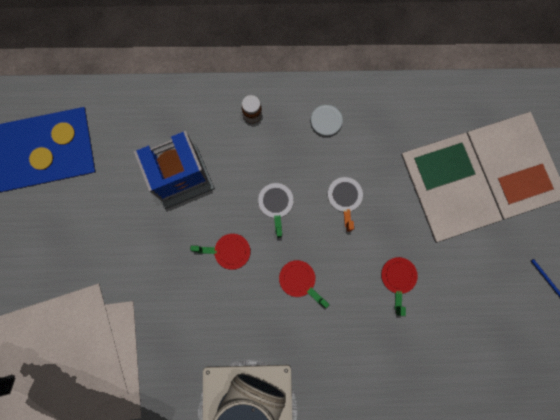

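View pics/side0.png

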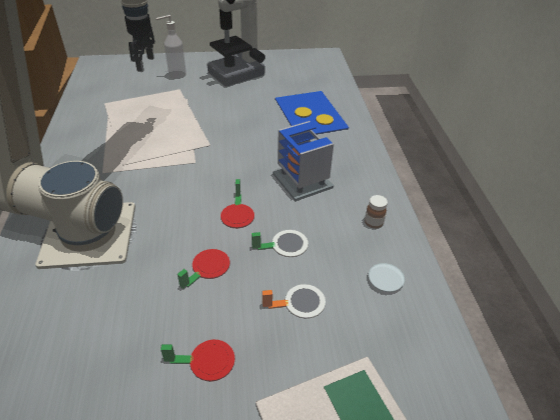

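The target (white disc, green handle) is at about (276,200) in the top view, with its block at (279,233). The cassette is at (172,165), turned left. I'll zoom in on both to get the yaw.

```bash
python3 - <<'E'
import cv2,numpy as np
a=cv2.imread('pics/top0.png')[120:220,125:225];b=cv2.imread('pics/side0.png')[115:205,265:345]
a=cv2.resize(a,(400,400),interpolation=3);b=cv2.resize(b,(356,400),interpolation=3)
cv2.imwrite('pics/z1.png',np.hstack([a,b]))
E
cat > h.py <<'E'
import numpy as np,cv2
def proj(p,X):
    c=p['R']@np.asarray(X,float)+np.asarray(p['t']).ravel();return np.array([p['fx']*c[0]/c[2]+p['cx'],p['fy']*c[1]/c[2]+p['cy']])
def back(p,uv,z):
    R=np.asarray(p['R']);t=np.asarray(p['t']).ravel()
    d=R.T@np.array([(uv[0]-p['cx'])/p['fx'],(uv[1]-p['cy'])/p['fy'],1]);C=-R.T@t
    return C+d*(z-C[2])/d[2]
E
```

```text
(no output)
```

View pics/z1.png

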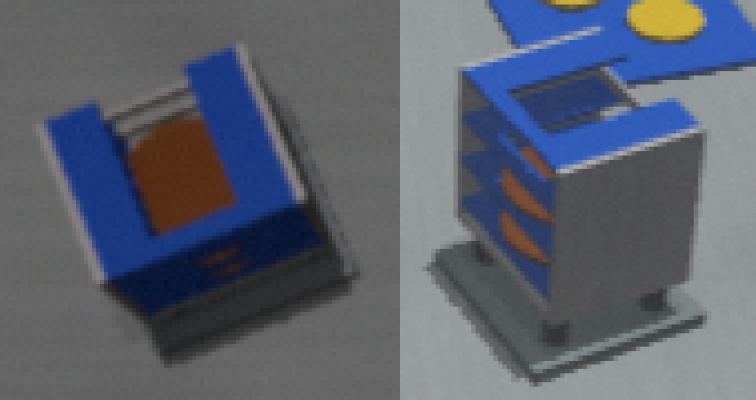

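The zoom shows the cassette's top corners clearly in both views. The top crop has (100,283), (306,203), (243,44) and (38,122); the side crop has (460,67), (554,173) and (705,130). I'll fit the pose to them and do the same for the disc and grip.

Run:
```python
from rig import ctrl
from h import *
from scipy.optimize import least_squares
P={c:ctrl.snapshot(c) for c in("top","side")}
s=4.45
obs=[("top",-55,69,150,190.75),("top",-55,-69,201.5,170.75),("top",55,-69,185.75,131),("top",55,69,134.5,150.5),
("side",-55,69,265+60/s,115+67/s),("side",-55,-69,265+154/s,115+173/s),("side",55,-69,265+305/s,115+130/s)]
def f(q):
    x,y,z,w=q;r=[]
    for c,a,b,u,v in obs:
        r+=list(proj(P[c],[x+a*np.cos(w)-b*np.sin(w),y+a*np.sin(w)+b*np.cos(w),z+36])-[u,v])
    return np.array(r)
S=least_squares(f,[632,185,132,.35]);print(S.x,np.degrees(S.x[3]));print(S.fun.round(1))
for c in P:
    im=P[c]['image'];hsv=cv2.cvtColor(im,cv2.COLOR_BGR2HSV)
    g=cv2.inRange(hsv,(45,80,20),(80,255,255))
    n,l,st,ce=cv2.connectedComponentsWithStats(g)
    print(c,[(ce[i].round(1),st[i,4]) for i in range(1,n) if st[i,4]>15])
    d=[m for m in ctrl.silhouettes(P[c],"green_disc")]
    for m in d:
        px=m['pixels'];ys,xs=np.nonzero(px);v=im[px].astype(float).mean(0)
        # disc outer ellipse: white pixels
        print(round(m['conf'],2),xs.mean().round(1),ys.mean().round(1),px.sum(),v.round())
    # white ring of the target
    u0,v0=map(int,proj(P[c],[561,-85,5]))
    wmask=np.zeros(g.shape,np.uint8);sub=hsv[v0-24:v0+24,u0-24:u0+24]
    wmask[v0-24:v0+24,u0-24:u0+24]=cv2.inRange(sub,(0,0,165 if c=="top" else 190),(179,60,255))
    pts=cv2.findNonZero(wmask);(e,ax,an)=cv2.fitEllipse(cv2.convexHull(pts));print('ring',e,ax,back(P[c],e,5).round(1))
    print('grip tip',[(np.round(k['point'],1)) for k in ctrl.tip_of(P[c],"green_grip") if np.hypot(k['point'][0]-462,k['point'][1]+92)<25])
```

```text
[6.31259690e+02 1.80335800e+02 1.33757979e+02 3.69338520e-01] 21.161538420331567
[-0.9  0.1  0.5 -0.6  0.7 -0.3 -0.4  0.2 -0.7 -0.4  0.4  0.5 -0.4  0.3]
top [(array([444.2, 165.8]), np.int32(1620)), (array([277.9, 225.7]), np.int32(128)), (array([202.6, 249.4]), np.int32(151)), (array([318. , 297.9]), np.int32(151)), (array([399.1, 304.7]), np.int32(184))]
0.83 227.8 250.8 1144 [ 33.  40. 126.]
0.83 299.7 281.1 1176 [ 34.  41. 126.]
0.58 399.4 279.8 1270 [ 32.  39. 116.]
ring (275.2601318359375, 199.7291717529297) (30.314741134643555, 31.58650779724121) [559.2 -85.    5. ]
grip tip [array([463.9, -94.8,  29.4])]
side [(array([237.5, 181. ]), np.int32(20)), (array([237.6, 199.4]), np.int32(49)), (array([255.5, 234. ]), np.int32(32)), (array([266.2, 245.1]), np.int32(77)), (array([181.9, 272.7]), np.int32(43)), (array([192.6, 278.2]), np.int32(83)), (array([176.2, 355.2]), np.int32(214)), (array([357.1, 398.8]), np.int32(2090))]
0.94 237.9 211.5 784 [ 63.  70. 160.]
0.72 204.9 359.1 1842 [ 57.  66. 157.]
0.67 205.2 266.9 1172 [ 64.  73. 153.]
0.6 283.3 242.9 951 [140. 149. 137.]
ring (289.7784729003906, 242.3289794921875) (25.965742111206055, 35.234779357910156) [558.8 -85.6   5. ]
grip tip [array([464.3, -92. ,  32.2])]
```

```bash
python3 -m creep '[[[0,0,0.035,0.03,-0.06,0,0],[0,0,0.07,0.06,-0.12,0,0],[0,0,0.105,0.09,-0.175,0,0],[0,0,0.14,0.115,-0.23,0,0],[0,0,0.175,0.14,-0.28,0,0],[0,0,0.21,0.17,-0.335,0,0],[0,0,0.245,0.195,-0.385,0,0],[0,0,0.28,0.225,-0.44,0,0],[0,0,0.32,0.25,-0.495,0,0],[0,0,0.354,0.28,-0.55,0,0]]]' 40
python3 -m creep '[[[0,0,0,0.03,-0.06,-0.03,0],[0,0,0,0.037,-0.073,-0.08,0],[0,0,0,0.037,-0.073,-0.12,0],[0,0,0,0.037,-0.073,-0.12,0],[0,0,0,0.037,-0.073,-0.12,0]]]'
```

```text
time_s: 2.05
ee_pos: [427.5, -22.0, 256.6]
tcp_rot: [-0.132, 3.138, -0.0]
wrist_force: [1.8, 1.5, 0.8]
grip_width: 0.999
finger_force: 0.0
time_s: 2.68
ee_pos: [464.7, -92.9, 137.8]
tcp_rot: [-0.131, 3.137, -0.001]
wrist_force: [0.0, -0.5, 0.6]
grip_width: 1.002
finger_force: 0.0
```

```bash
python3 -m creep '[[[0,0,0,0,0,-0.05,0],[0,0,0,0,0,-0.09,0],[0,0,0,0,0,-0.102,0],[0,0,0,0,0,-0.102,0],[0,0,0,0,0,-0.102,0.4],[0,0,0,0,0,-0.102,0.8],[0,0,0,0,0,-0.102,1],[0,0,0,0,0,-0.102,1],[0,0,0,0,0,-0.102,1],[0,0,0,0,0,-0.102,1]]]' 40
python3 - <<'E'
from h import *
from rig import ctrl
p=ctrl.snapshot("top");q=ctrl.snapshot("side")
cv2.imwrite('pics/g1.png',np.hstack([cv2.resize(p['image'][150:270,210:330],(400,400),interpolation=3),cv2.resize(q['image'][180:290,215:325],(400,400),interpolation=3)]))
o=ctrl.get_obs();print(o['ee_pos'],o['grip_width'],o['finger_force'])
E
```

```text
time_s: 3.92
ee_pos: [464.2, -93.0, 34.6]
tcp_rot: [-0.131, 3.138, -0.0]
wrist_force: [-1.6, 0.6, 5.4]
grip_width: 0.161
finger_force: 39.9
[464.21119312 -92.95913902  34.65943945] 0.15923523967818576 39.94278430938721
```

View pics/g1.png

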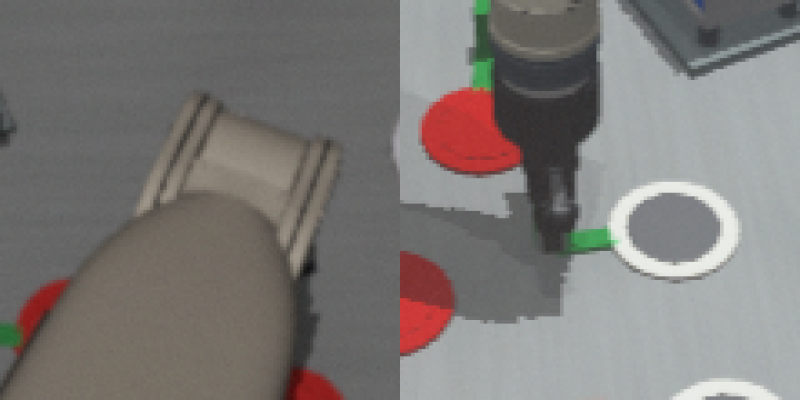

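The block is held: the opening is about 13.6 mm and the disc looks flat, at (675,228) in the crop. Next I lift, back off and turn to the staging pose before the mouth.

```bash
python3 -m creep '[[[0,0,0,0,0,0.01,1],[0,0,0,0,0,0.035,1],[0,0,0,-0.01,0,0.07,1],[0,0,0,-0.03,0,0.105,1],[0,0,0.02,-0.05,0.02,0.135,1],[0,0,0.06,-0.061,0.05,0.146,1],[0,0,0.12,-0.061,0.085,0.146,1],[0,0,0.18,-0.061,0.12,0.146,1],[0,0,0.24,-0.061,0.155,0.146,1],[0,0,0.286,-0.061,0.18,0.146,1]]]' 80
python3 -m creep '[[[0,0,0,0,0.006,0,1],[0,0,0,0,0.006,0,1],[0,0,0,0,0.006,0,1]]]'
python3 - <<'E'
from h import *
from rig import ctrl
p=ctrl.snapshot("top");q=ctrl.snapshot("side")
cv2.imwrite('pics/g2.png',np.hstack([cv2.resize(p['image'][120:240,130:250],(400,400),interpolation=3),cv2.resize(q['image'][100:220,220:340],(400,400),interpolation=3)]))
o=ctrl.get_obs();e=o['ee_pos'];print(e,o['tcp_rot'],o['wrist_force'],o['grip_width'])
for k in (p,q):
    print([(np.round(d['point'],1),round(d['conf'],2)) for d in ctrl.tip_of(k,"green_disc")+ctrl.tip_of(k,"slot_seat") if d['point'][2]>60])
    print('predicted disc rim px',[proj(k,np.array([e[0]+95*.932+50*a,e[1]+95*.362+50*b,e[2]-34.7+5])).round(1) for a,b in ((.932,.362),(-.362,.932),(.362,-.932))])
E
```

```text
time_s: 5.28
ee_pos: [402.7, 88.4, 180.8]
tcp_rot: [-0.58, 3.087, -0.0]
wrist_force: [0.6, 0.2, -0.5]
grip_width: 0.149
finger_force: 77.8
time_s: 5.65
ee_pos: [403.1, 92.4, 180.4]
tcp_rot: [0.575, -3.089, 0.0]
wrist_force: [-1.0, -0.1, 1.0]
grip_width: 0.155
finger_force: 77.9
[403.12042253  92.41293398 180.3029759 ] [ 5.74431308e-01 -3.08854939e+00  1.83715505e-04] [-0.36636842  0.0628843  -0.73003324] 0.15509386145190993
[(array([492.5, 126.2, 145. ]), 0.76), (array([634.3, 186.1, 133.5]), 0.62), (array([634.6, 182.7, 134.3]), 0.83)]
predicted disc rim px [array([183.2, 198.5]), array([171.2, 224.5]), array([209.3, 209.3])]
[(array([489.5, 125.3, 141.6]), 0.55), (array([633.4, 185.5, 134.5]), 0.85)]
predicted disc rim px [array([274.8, 150.8]), array([252. , 146.2]), array([267., 165.])]
```

View pics/g2.png

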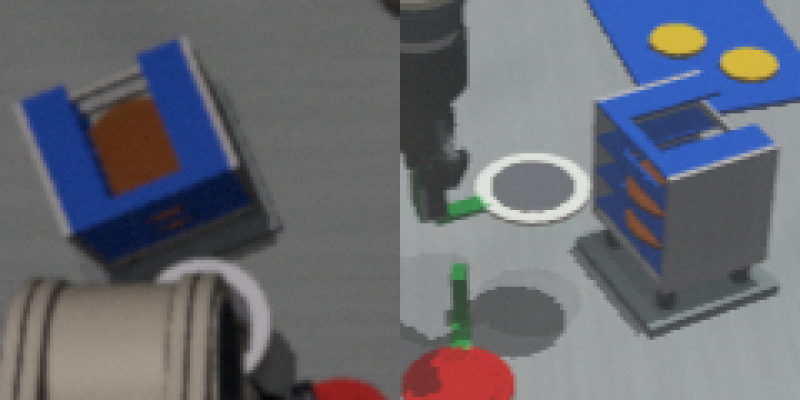

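Run:
```python
from h import *
from rig import ctrl
q=ctrl.snapshot("side");s=np.array([632,182]);a=np.array([.932,.362]);n=np.array([-.362,.932])
for z in (133,97,61,25):
    print(z,[(proj(q,[*(s-a*x+n*y),z+5])-[220,100])*3.333+[400,0] for x,y in ((50,0),(36,-36))])
```

```text
133 [array([632.90596281, 165.68150172]), array([666.27413269, 183.38775735])]
97 [array([631.56082006, 197.95108044]), array([664.33441738, 215.7730056 ])]
61 [array([630.26082572, 229.13756216]), array([662.46064333, 247.05730669])]
25 [array([629.00374427, 259.29457651]), array([660.6495042 , 277.29586289])]
```

Run:
```python
from h import *
a=cv2.imread('pics/side0.png')[120:185,268:340]
s=8;a=cv2.resize(a,None,fx=s,fy=s,interpolation=cv2.INTER_CUBIC)
a=np.clip(a*1.3,0,255).astype(np.uint8)
from rig import ctrl
q=ctrl.snapshot("side");S=np.array([632,182]);A=np.array([.932,.362]);N=np.array([-.362,.932])
for z,c in((133,(255,255,255)),(97,(0,255,255)),(61,(0,255,0))):
    pts=np.array([(proj(q,[*(S+50*np.cos(t)*A+50*np.sin(t)*N),z+5])-[268,120])*s for t in np.linspace(0,6.3,60)],int)
    cv2.polylines(a,[pts],False,c,1)
cv2.imwrite('pics/z2.png',a)
```

```text
(no output)
```

View pics/z2.png

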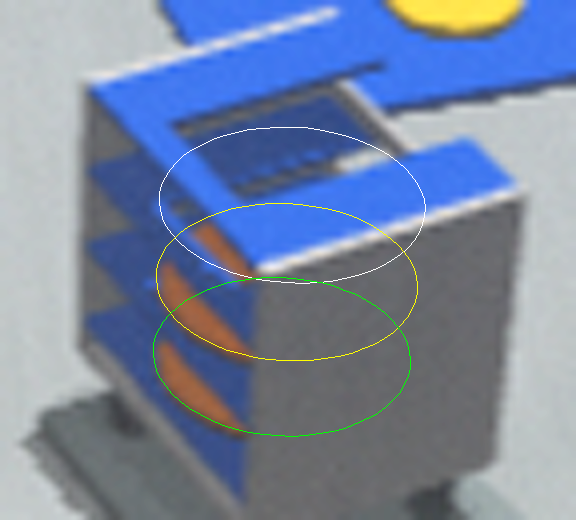

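The lower amber discs match slots 36 and 72 mm below the seat, at the yellow and green ellipses. The top slot (white ellipse) is free, so I insert with about 12 mm of clearance above the ledges.

```bash
python3 -m creep '[[[0,0,0,0.015,0.006,0,1],[0,0,0,0.033,0.013,0,1],[0,0,0,0.051,0.02,0,1],[0,0,0,0.07,0.027,0,1],[0,0,0,0.088,0.035,0,1],[0,0,0,0.107,0.042,0,1],[0,0,0,0.122,0.048,0,1],[0,0,0,0.131,0.051,0,1],[0,0,0,0.131,0.051,0,1]]]'
python3 -m creep '[[[0,0,0,0,0,-0.004,1],[0,0,0,0,0,-0.007,1],[0,0,0,0,0,-0.009,1],[0,0,0,0,0,-0.009,1]]]'
python3 - <<'E'
from h import *
from rig import ctrl
p=ctrl.snapshot("top");q=ctrl.snapshot("side")
cv2.imwrite('pics/g3.png',np.hstack([cv2.resize(p['image'][120:220,120:220],(400,400),interpolation=3),cv2.resize(q['image'][110:200,255:345],(400,400),interpolation=3)]))
E
```

```text
time_s: 7.18
ee_pos: [534.4, 144.3, 179.9]
tcp_rot: [0.577, -3.088, -0.0]
wrist_force: [-0.8, 0.5, -0.6]
grip_width: 0.147
finger_force: 77.9
time_s: 7.68
ee_pos: [533.9, 144.0, 171.2]
tcp_rot: [0.576, -3.088, 0.0]
wrist_force: [-0.1, -0.4, 0.1]
grip_width: 0.155
finger_force: 77.9
```

View pics/g3.png

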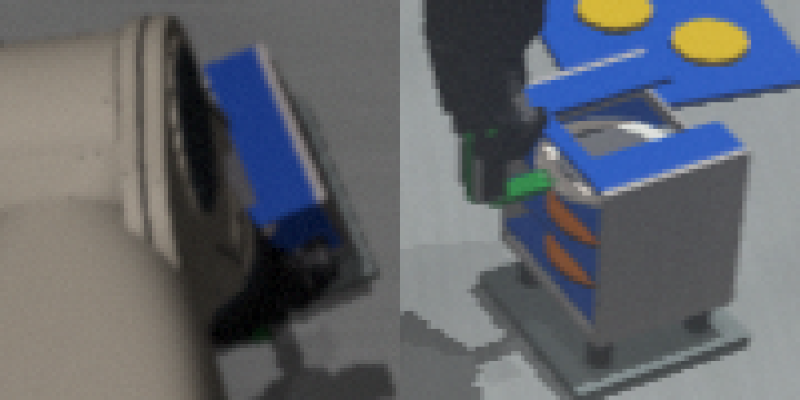

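The disc is in the top slot, with the white rim at (645,130) near the stop and the handle at (528,187). I'll lower gently until it touches.

```bash
python3 -m creep '[[[0,0,0,0,0,-0.001,1],[0,0,0,0,0,-0.002,1],[0,0,0,0,0,-0.002,1]]]'
python3 -m creep '[[[0,0,0,0,0,-0.0005,1],[0,0,0,0,0,-0.001,1],[0,0,0,0,0,-0.001,1]]]'
python3 -m creep '[[[0,0,0,0,0,-0.0005,1],[0,0,0,0,0,-0.001,1],[0,0,0,0,0,-0.001,1]]]'
```

```text
time_s: 8.15
ee_pos: [534.0, 144.1, 169.2]
tcp_rot: [0.577, -3.088, 0.0]
wrist_force: [0.0, 0.5, 0.0]
grip_width: 0.15
finger_force: 77.9
time_s: 8.52
ee_pos: [534.0, 144.1, 168.8]
tcp_rot: [-0.577, 3.088, -0.0]
wrist_force: [-2.3, -0.3, 6.5]
grip_width: 0.153
finger_force: 78.8
time_s: 8.9
ee_pos: [534.0, 144.0, 168.6]
tcp_rot: [-0.576, 3.087, -0.0]
wrist_force: [-5.9, -2.0, 11.9]
grip_width: 0.154
finger_force: 79.9
```

```bash
python3 -m creep '[[[0,0,0,0,0,0.0015,1],[0,0,0,0.002,0.0008,0.0015,1],[0,0,0,0.004,0.0016,0.0015,1],[0,0,0,0.006,0.0023,0.0015,1],[0,0,0,0.0075,0.003,0.0015,1],[0,0,0,0.0075,0.003,0.0015,1]]]'
python3 -m creep '[[[0,0,0,0.001,0.0004,0,1],[0,0,0,0.002,0.0008,0,1],[0,0,0,0.002,0.0008,0,1]]]'
python3 -m creep '[[[0,0,0,0.001,0.0004,0,1],[0,0,0,0.002,0.0008,0,1],[0,0,0,0.002,0.0008,0,1]]]'
```

```text
time_s: 9.65
ee_pos: [541.8, 147.1, 168.9]
tcp_rot: [-0.577, 3.088, -0.0]
wrist_force: [-1.5, -1.3, 4.6]
grip_width: 0.157
finger_force: 78.5
time_s: 10.02
ee_pos: [543.7, 147.9, 168.9]
tcp_rot: [-0.577, 3.088, -0.0]
wrist_force: [-2.9, -0.4, 5.7]
grip_width: 0.154
finger_force: 78.6
time_s: 10.4
ee_pos: [545.5, 148.6, 168.9]
tcp_rot: [0.576, -3.088, 0.0]
wrist_force: [-3.6, -1.3, 7.0]
grip_width: 0.155
finger_force: 78.9
```

```bash
for i in 1; do python3 -m creep '[[[0,0,0,0.001,0.0004,0.0005,1],[0,0,0,0.0015,0.0006,0.0005,1],[0,0,0,0.0015,0.0006,0.0005,1]]]'; done
python3 -m creep '[[[0,0,0,0.001,0.0004,0,1],[0,0,0,0.0015,0.0006,0,1],[0,0,0,0.0015,0.0006,0,1]]]'
```

```text
time_s: 10.78
ee_pos: [545.6, 148.8, 169.0]
tcp_rot: [0.576, -3.085, 0.001]
wrist_force: [-10.0, -4.1, 6.7]
grip_width: 0.152
finger_force: 78.9
time_s: 11.15
ee_pos: [545.7, 148.9, 169.0]
tcp_rot: [0.575, -3.082, 0.002]
wrist_force: [-17.2, -8.2, 10.9]
grip_width: 0.158
finger_force: 79.6
```

Contact with the stop shows as 17 N along −x with no further travel. I'll relax the push, then release and rise.

```bash
python3 -m creep '[[[0,0,0,-0.0012,-0.0005,0,1],[0,0,0,-0.0022,-0.0009,0,1],[0,0,0,-0.0022,-0.0009,0,1],[0,0,0,-0.0022,-0.0009,0,1]]]' 20
python3 -m creep '[[[0,0,0,0,0,0,0.8],[0,0,0,0,0,0,0.7],[0,0,0,0,0,0,0.5],[0,0,0,0,0,0,0.4],[0,0,0,0,0,0,0.4]]]'
python3 - <<'E'
from h import *
from rig import ctrl
q=ctrl.snapshot("side")
cv2.imwrite('pics/g4.png',cv2.resize(q['image'][110:200,255:345],(500,500),interpolation=3))
E
```

```text
time_s: 11.65
ee_pos: [545.5, 148.7, 169.0]
tcp_rot: [0.576, -3.086, 0.001]
wrist_force: [-6.6, -3.3, 4.9]
grip_width: 0.151
finger_force: 78.4
time_s: 12.28
ee_pos: [546.4, 149.0, 169.3]
tcp_rot: [-0.577, 3.088, 0.0]
wrist_force: [0.8, -0.9, -0.4]
grip_width: 0.597
finger_force: 0.0
```

View pics/g4.png

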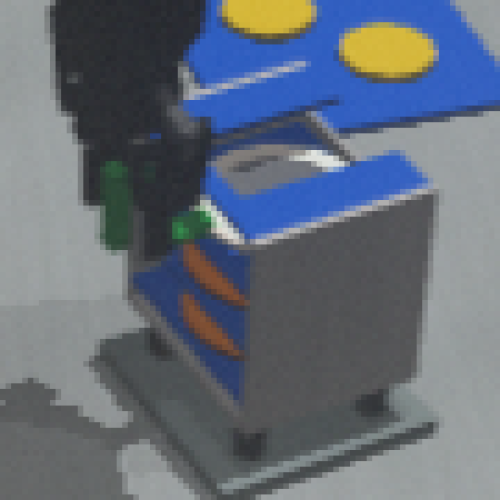

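The disc is home and the block at (115,205) is free between the open fingers. Now straight up, then back.

```bash
python3 -m creep '[[[0,0,0,0,0,0.01,0.3],[0,0,0,0,0,0.03,0.3],[0,0,0,0,0,0.06,0.3],[0,0,0,0,0,0.09,0.3],[0,0,0,-0.02,-0.04,0.11,0.3],[0,0,0,-0.05,-0.09,0.12,0.3],[0,0,0,-0.08,-0.14,0.12,0.3],[0,0,0,-0.1,-0.19,0.12,0.3],[0,0,0,-0.12,-0.24,0.12,0.3],[0,0,0,-0.12,-0.24,0.12,0.3]]]'
python3 - <<'E'
from h import *
from rig import ctrl
p=ctrl.snapshot("top");q=ctrl.snapshot("side")
cv2.imwrite('pics/g5.png',np.hstack([cv2.resize(p['image'][120:220,120:220],(400,400),interpolation=3),cv2.resize(q['image'][110:200,255:345],(400,400),interpolation=3)]))
for k in (p,q): print([(np.round(d['point'],1),round(d['conf'],2)) for l in ("green_disc","green_grip") for d in ctrl.tip_of(k,l) if d['point'][2]>60])
E
```

```text
time_s: 13.58
ee_pos: [425.3, -93.7, 290.2]
tcp_rot: [-0.569, 3.089, -0.002]
wrist_force: [0.0, 0.9, -0.4]
grip_width: 0.701
finger_force: 0.0
[(array([640. , 184.4, 134.4]), 0.87), (array([542.7, 148.6, 166.6]), 0.64)]
[(array([628.4, 182. , 130.2]), 0.87), (array([546.5, 145.9, 161.5]), 0.69)]
```

View pics/g5.png

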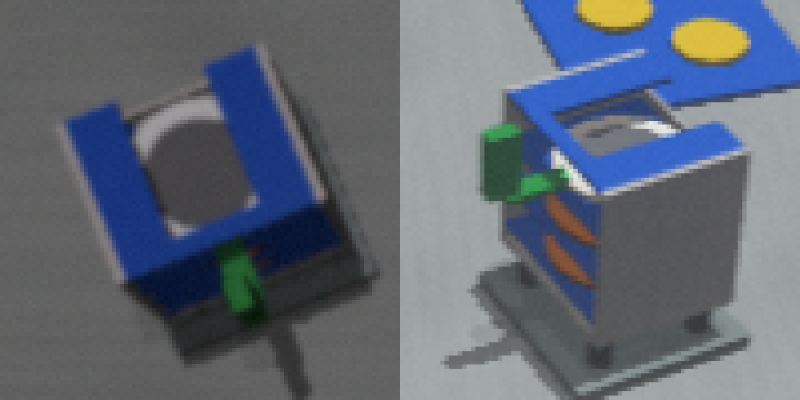

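The disc lies flat in the top slot against the back bar at (180,100). The handle is centred at the mouth and the robot is clear, so I'm handing in.

```bash
python3 -c "
from rig import ctrl
print(ctrl.sign_off())"
```

```text
the job is handed in; nothing more can be done
None
```

The green-handled disc is flat in the cassette's top slot, pushed home against the back stop and released; I handed in at about 14 s with the robot clear and the orange-handled disc untouched, though the hand-in gave no verdict.

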